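# Hold the cone winder's cradle open against its spring

### The job

Take the cone winder's yellow cradle arm by its red handle, lift it off the drum against its spring until you feel it come up firmly on its stop screw, and keep holding it there: the program finishes while still holding the cradle hard up on the stop, so that a colleague can change the cone. The stop screw is set differently each time, so feel for it and do not force the cradle beyond it; do not let the cradle snap back, keep off the yarn on it, and leave the things standing on the bench where they are.

Things in the scene. Friction and masses are not known exactly. Their poses are not given: they have to be found in the camera images.
- winder: Bench cone winder, bolted down: grey base plate 40 mm high (x -95 to 205, y -120 to 150 mm from the origin), black grooved drum, blue motor housing 125 mm high. Origin at bench level under the drum's middle; x points away from the operator's side, y along the drum towards the side with cradle arm and handle, z up. Its place and yaw differ each time.
- swing (a joint): Angle of the cradle arm about its pivot, rad: 0 with the cone resting on the drum, growing as the handle is lifted, which swings up and back over the pivot. Spring and weight always drive it back to 0: lifting at the handle takes 6 to 9 N, about 1 N more at the end of the swing than at its start. It meets the stop screw somewhere between 0.40 and 0.80.
- cradle: The yellow cradle arm: 10 mm plate, 280 mm long, arched from the red handle in front over the cone's mandrel to the pivot, with a short tail behind it. It swings up about the level pivot axis (winder's y). Origin on the pivot axis, in the plane of the arm; at rest its axes lie along the winder's.
- pivot (a point): Point on the cradle's pivot axis (level, along the winder's y), 145 mm above the bench; it stays put.
- grip: Red round handle sleeve at the cradle arm's front end, diameter 18 mm, 90 mm long, lying level along the winder's y, outboard of the arm, free all round. It spins on its spindle, so a gripper holding it need not turn with the arm. Origin at its middle: 210 mm from the pivot axis, at first level with it and straight in front (winder's -x), and 63 mm along winder's +y from pivot.
- cone: Teal wound yarn cone on the cradle's mandrel (150 mm long, radius 55 mm next to the arm, 37 mm at the free end), lying over the drum on the -y side of the arm; origin at the arm end of its axis. Its weight differs each time. Keep off it.
- stop_screw: Upright stop screw with a round black rubber face 20 mm across, behind the pivot; fixed, but set to a different height each time. Origin in the middle of its upper face. As the cradle is lifted, the steel cross pin (diameter 14 mm) on its tail, 75 mm from the pivot axis, swings down until it bears on this face: its middle is then 7 mm above the face.
- core: Empty orange cone core standing upright on the bench at the handle side of the winder, 68 mm across the foot, 172 mm high; loose; origin at its foot. Leave it alone.
- yarn_cone: Yellow wound cone standing upright on the bench at the motor side of the winder, 108 mm across, 176 mm high; loose; origin at its foot. Leave it alone.
- jar: Dark red dye jar with a black lid standing on the bench in front of the drum, 64 mm across, 100 mm high; loose; origin at its foot. Leave it alone.

How it is judged:
On the way, in this order (a step that is already met when the one before it is completed fails the run):
1. the cradle is lifted off the drum by its handle (value of joint swing above 0.12 rad and contact force between the fingers and grip above 1 N), for 0.1 s.
2. the cradle's tail pin bears on the stop screw (contact force between cradle and stop_screw above 3 N), for 0.3 s.
At the end, for the whole second after the job is handed in: The fingers hold the cradle by its red handle (more than 2 N) with its tail pin pressed on the stop screw by more than 3 N (about 1.2 N of lift at the handle beyond the spring and weight), the cradle still (under 0.1 rad/s), and the core, the yellow cone and the jar within 20 mm of where they stood (contact force between cradle and stop_screw above 3 N and contact force between the fingers and grip above 2 N and value of joint swing above 0.35 rad and velocity of joint swing between -0.1 and 0.1 rad/s and distance of each of core, yarn_cone, jar from where it was at the start of the episode below 0.02 m); the arm keeps its last pose, push and grip.
It fails at once if the cradle is forced beyond its stop: more than 80 N on the stop screw (about 30 N too much at the handle) (contact force between cradle and stop_screw above 80 N).
It fails at once if the cradle snaps back towards the drum (faster than 2 rad/s) (velocity of joint swing below -2 rad/s).
It fails at once if the robot touches the yarn cone on the cradle (contact force between any of the fingers, the arm and cone above 0.5 N).
It fails at once if a thing on the bench is knocked over (angle between any of core, yarn_cone, jar's own z axis and vertical above 0.35 rad).
It also fails if it takes over 58 s, if anything falls off the work surface, if the arm or the gripper's body presses on something with over 40 N, if the wrist force passes 120 N, or if a joint passes its speed limit or range.

### The arm

A 7-joint arm with a two-finger parallel gripper is mounted at the origin on the work surface. World frame = base frame: x ahead of the robot, y to its left, z up, the work surface at z = 0. Lengths are in m, angles in rad, forces in N, time in s.
With the tool pointing down it reaches from about 0.4 to 0.85 m from the base axis. Payload 6.9 kg.
Tool frame: the origin (TCP) lies between the finger pads; the fingertips stand 17 mm ahead of it and the grasp point (between the pads) lies 2 mm behind it (env.finger_overhang is the distance from the TCP to the fingertips, in m); z points along the fingers, y is the line along which they close (so a half turn about z gives the same grasp; the last joint's range is limited). The gripper opens to 85 mm and grips with 20 to 120 N. Pads are 22 mm wide; open, the fingers measure 114 mm over their backs; the gripper's body (76 mm by 85 mm) begins 54 mm behind the grasp point. The pads swing forward as they close: fully open they stand 13 mm farther back than shut.
Start: joints at [-1.222, 0.507, -0.238, 1.5, 0.126, 1.149, -0.155], TCP at [0.15, 0.607, 0.248] pointing down, gripper open.
Joint ranges: [-3.08, 3.08], [-0.24, 2.05], [-1.43, 1.35], [0, 2.5], [-1.52, 4.66], [0.17, 1.96], [-2.89, 2.89]. Speed limits (rad/s): [2.39, 2.39, 3.14, 3.14, 3.14, 3.14, 3.14].

### API

Orientations are given as a unit quaternion [w, x, y, z].
In Python, from rig import env gives the robot as it stands.
- The arm moves only by the tool servo_tool, never from a script. Its argument "moves" is a list that holds one entry, the list of rows, each a list of 7 numbers: the turn, a rotation vector about the tool's x, y, z in rad, then the shift along the tool's x, y, z in mm, then the finger opening in mm, from 0 to 85.4. In form: [[[rx, ry, rz, x, y, z, grip], ...]]. A call has 1 to 5 rows; each row is the pose to reach, as a shift and turn from the pose commanded when the call began, along the tool's axes at that moment; what a row does not reach only later rows make up. A row lasts 1/12 s, in which the tool goes at most 41.7 mm and 7.16 degrees, less where a joint would pass 70% of its speed; a pose out of reach is approached as far as the arm can. A call with a gripper value outside its range is refused whole. The fingers move at their own pace and stop on an object; the grip force is fixed at half the most. Time passes only in rows, so rows that repeat a pose let the fingers close. It gives the time, the measured TCP pose, the force, the opening and the grip force at its end, in the units of the state.
- env.get_state(): the state, without advancing time (a new reading comes with each control period).
- env.grab_frame(name): name is "scene" or "top" or "wrist"; returns a dict with "frame" (384x512x3 uint8, blue, green, red), "intrinsics" (3x3 intrinsics, pixels), "T" (4x4, takes a point from camera to world coordinates); the wrist camera has in their place "mount" (4x4, takes a point from camera to tool coordinates, whose origin is the TCP and whose axes are the flange's). Camera axes: x right, y down, z forward; pixel columns grow to the right and rows downward; lengths in m; the calibration is good to about 2 mm. A picture is of the moment at which its call begins: read the wrist's pose just before it. There is no depth.
- env.job_done(): hands the job in; it is judged then, once.
The state is a dict: "t": time; "joints": joint angles; "qd": joint speeds; "effort": joint torques, N m; "ee_pos": TCP position; "orientation": TCP orientation; "ft_force": force on the tool from outside, world axes, zero at the start; "ft_torque": the same for the moment, N m; "grip_width": opening from 0.0 (shut) to 1.0 (fully open); "grasp_force": force on a finger pad.
Only numpy, scipy, OpenCV 4.12 (cv2) and the standard library are available. Lean on these libraries where they do the work, as an engineer would, in place of code of your own. Each camera call takes 0.05 s, during which the arm holds its last target. There are 200 camera calls.

## Working session

There is one attempt and no reset: what is moved stays moved. The work goes in short steps, Python scripts to look and compute and a tool call to move; the robot and the scene stay as the last step left them, time stands still between calls to the robot, and variables do not carry over. Pictures are saved under pics/ and viewed, at most 10 in all, crops included, and the job is handed in when it is done.

Besides the shell and the picture viewer there is one more tool, called after ">>>" as name([rows], argument=value, ...), one row to a line, values as JSON. servo_tool: Moves the arm, as the interface text tells. Its arguments: {"type":"object","properties":{"moves":{"type":"array","items":{"type":"array","items":{"type":"array","items":{"type":"number"}}}}},"required":["moves"]}

```bash
mkdir -p pics; ls
python3 - <<'E'
from rig import env
import cv2,numpy as np
s=env.get_state();print({k:np.round(v,3).tolist() for k,v in s.items()})
for n in("scene","top"):
    d=env.grab_frame(n);cv2.imwrite(f"pics/{n}0.png",d["frame"]);np.savez(f"{n}0.npz",**d);print(n,d["intrinsics"].round(1).tolist(),d["T"].round(3).tolist())
a=cv2.imread("pics/scene0.png");b=cv2.imread("pics/top0.png")
E
```

```text
pics
{'t': 0.0, 'joints': [-1.223, 0.508, -0.238, 1.501, 0.126, 1.149, -0.155], 'qd': [0.001, 0.002, 0.001, 0.001, 0.001, 0.0, -0.002], 'effort': [0.001, -62.06, -2.186, -24.965, 0.013, 0.012, -0.0], 'ee_pos': [0.15, 0.606, 0.247], 'orientation': [-0.0, 0.121, 0.993, -0.001], 'ft_force': [-0.172, 0.491, -0.766], 'ft_torque': [-0.031, -0.009, 0.003], 'grasp_force': 0.0, 'grip_width': 1.0}
scene [[358.1, 0.0, 252.6], [0.0, 358.1, 193.3], [0.0, 0.0, 1.0]] [[-0.886, 0.33, -0.326, 0.863], [0.464, 0.636, -0.617, 0.404], [0.004, -0.698, -0.716, 0.688], [0.0, 0.0, 0.0, 1.0]]
top [[373.6, 0.0, 258.6], [0.0, 373.6, 196.1], [0.0, 0.0, 1.0]] [[0.001, -0.983, 0.185, 0.404], [-1.0, -0.001, 0.001, -0.067], [-0.001, -0.185, -0.983, 1.128], [0.0, 0.0, 0.0, 1.0]]
```

View pics/scene0.png

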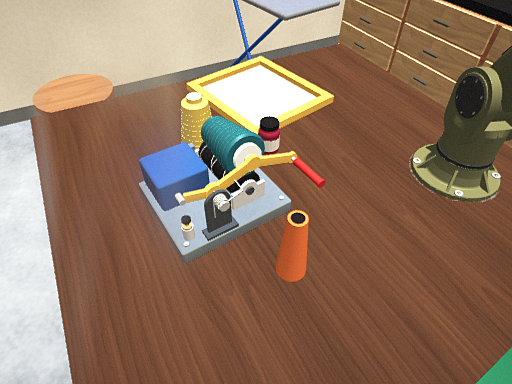

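View pics/top0.png

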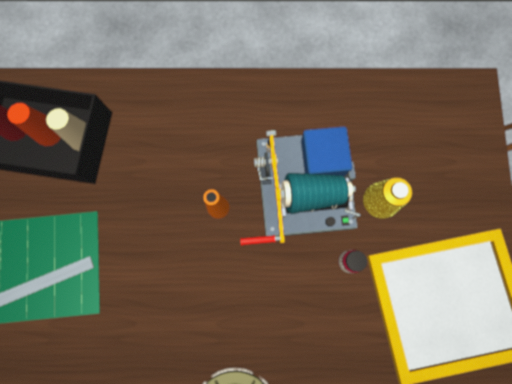

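The scene view shows the red handle from (295,160) to (323,184), the arm to its left and the core at (293,250). In the top view the handle runs from (241,241) to (278,239), the core's rim is at (211,197), the jar is at (353,261) and the stop screw and tail are near (271,133).

```bash
cat > h.py <<'E'
import cv2,numpy as np
def ray(d,p):
    v=np.linalg.inv(d["intrinsics"])@[p[0],p[1],1.];T=d["T"];return T[:3,3],T[:3,:3]@v
def plane(d,p,z):
    o,v=ray(d,p);return o+v*(z-o[2])/v[2]
def red(im):
    h=cv2.cvtColor(im,cv2.COLOR_BGR2HSV)
    return (((h[...,0]<5)|(h[...,0]>174))&(h[...,1]>180)&(h[...,2]>110)).astype(np.uint8)
def blob(m,box):
    x0,y0,x1,y1=box;k=np.zeros_like(m);k[y0:y1,x0:x1]=m[y0:y1,x0:x1]
    n,l,st,c=cv2.connectedComponentsWithStats(k);i=1+np.argmax(st[1:,4]);return (l==i),c[i],st[i]
def tri(a,p,b,q):
    o1,v1=ray(a,p);o2,v2=ray(b,q);A=np.c_[v1,-v2];s=np.linalg.lstsq(A,o2-o1,rcond=None)[0]
    P,Q=o1+s[0]*v1,o2+s[1]*v2;return (P+Q)/2,np.linalg.norm(P-Q)
def ends(m):
    ys,xs=np.nonzero(m);P=np.c_[xs,ys].astype(float);c=P.mean(0);u=np.linalg.svd(P-c,full_matrices=False)[2][0];t=(P-c)@u
    return c,c+u*(t.min()-.5),c+u*(t.max()+.5)
E
python3 - <<'E'
from h import *
s=np.load("scene0.npz");t=np.load("top0.npz")
ms,_,a=blob(red(s["frame"]),(285,145,335,195));mt,_,b=blob(red(t["frame"]),(230,228,290,250));print(a,b)
es=ends(ms);et=ends(mt)
for d,e in((s,es),(t,et)):
    p=[plane(d,x,.145) for x in e];print(np.round(e,1).tolist(),np.round(p,4).tolist(),np.linalg.norm(p[1]-p[2]))
print(tri(s,es[0],t,et[0]))
# ends paired by +y (smaller u in top = +y; scene larger u)
S=sorted(es[1:],key=lambda e:-e[0]);Tt=sorted(et[1:],key=lambda e:e[0])
for p,q in zip(S,Tt):print(tri(s,p,t,q))
def hsv(d):return cv2.cvtColor(d["frame"],cv2.COLOR_BGR2HSV)
h=hsv(t);m=((h[...,0]>15)&(h[...,0]<35)&(h[...,1]>150)&(h[...,2]>120)).astype(np.uint8)
mm,c,st=blob(m,(262,125,290,245));e=ends(mm);print("arm",st,np.round([plane(t,x,.15) for x in e],4).tolist())
h=hsv(t);m=((h[...,0]>4)&(h[...,0]<15)&(h[...,1]>180)).astype(np.uint8)
mm,c,st=blob(m,(195,180,235,225));print("core",st,plane(t,(211,197),.172))
print("jar lid",plane(t,(353,261),.1), "blue front corners",plane(t,(356,229),.04),plane(t,(266,235),.04),plane(t,(258,140),.04))
E
```

```text
[293 157  33  31 189] [240 236  35  10 230]
[[308.2, 173.4], [293.1, 160.2], [322.7, 186.2]] [[0.4773, -0.0614, 0.145], [0.4831, -0.1158, 0.145], [0.4723, -0.0131, 0.145]] 0.10317848935162234
[[256.4, 239.9], [274.3, 238.6], [239.4, 241.2]] [[0.4725, -0.0608, 0.145], [0.4761, -0.1078, 0.145], [0.4691, -0.0163, 0.145]] 0.0918613616747658
(array([ 0.47415509, -0.06215585,  0.14249472]), np.float64(0.003982628309042481))
(array([ 0.46941743, -0.01608943,  0.1411213 ]), np.float64(0.00011799679170168986))
(array([ 0.48000134, -0.11118482,  0.14584609]), np.float64(0.01042756963295959))
arm [269 136  17 108 414] [[0.6093, -0.1147, 0.15], [0.7583, -0.0996, 0.15], [0.4629, -0.1295, 0.15]]
core [204 191  25  28 339] [0.58187689 0.05739412 0.172     ]
jar lid [ 0.41895815 -0.32265476  0.1       ] blue front corners [ 0.51177914 -0.35052237  0.04      ] [ 0.49413762 -0.08805014  0.04      ] [ 0.78339695 -0.06448266  0.04      ]
```

>>> servo_tool([
  [[0, 0, 0.1, -36, -19, -7, 85], [0, 0, 0.2, -72, -38, -14, 85], [0, 0, 0.3, -108, -57, -21, 85], [0, 0, 0.4, -144, -76, -28, 85], [0, 0, 0.45, -178, -97, -33, 85]],
])

```text
t: 0.52
ee_pos: [0.3012, 0.4683, 0.2815]
orientation: [0.0, 0.342, 0.94, 0.0]
ft_force: [0.9, 0.7, 0.2]
grip_width: 0.99
grasp_force: 0.0
```

```bash
cat > go.py <<'E'
import sys,numpy as np
from scipy.spatial.transform import Rotation as R
from rig import env
def state():
    s=env.get_state();q=s["orientation"];return s,R.from_quat([q[1],q[2],q[3],q[0]])
def rel(p,yaw):  # target: tool z down, tool y at world angle yaw
    s,r=state();y=np.array([np.cos(yaw),np.sin(yaw),0]);z=np.array([0,0,-1.]);M=np.c_[np.cross(y,z),y,z]
    return (r.inv()*R.from_matrix(M)).as_rotvec(),r.inv().apply(np.array(p)-s["ee_pos"])*1000
if __name__=="__main__":
    a=[float(v) for v in sys.argv[1:]];s,r=state()
    print("t",s["t"],"pos",s["ee_pos"].round(4) if hasattr(s["ee_pos"],"round") else s["ee_pos"],"F",np.round(s["ft_force"],1),"j",np.round(s["joints"],2),"R",r.as_matrix().round(3).tolist())
    t,d=rel(a[:3],a[3]);print(t.round(3),d.round(1),np.linalg.norm(d))
E
python3 go.py 0.43 0.28 0.28 0.085; python3 go.py 0.473 -0.05 0.25 0.085
```

```text
t 0.5167 pos [0.3012 0.4683 0.2815] F [0.9 0.7 0.2] j [-0.97  0.37 -0.1   1.63  0.04  1.14 -0.21] R [[-0.766, 0.643, 0.0], [0.643, 0.766, 0.0], [-0.0, 0.0, -1.0]]
[0.    0.    0.787] [-219.7  -61.3    1.6] 228.10599481727562
t 0.5167 pos [0.3012 0.4683 0.2815] F [0.9 0.7 0.2] j [-0.97  0.37 -0.1   1.63  0.04  1.14 -0.21] R [[-0.766, 0.643, 0.0], [0.643, 0.766, 0.0], [-0.0, 0.0, -1.0]]
[0.    0.    0.787] [-464.9 -286.4   31.6] 546.9053344386026
```

>>> servo_tool([
  [[0, 0, 0.1, -40, -12, 0, 85], [0, 0, 0.2, -80, -24, 0, 85], [0, 0, 0.3, -120, -36, 0, 85], [0, 0, 0.4, -160, -46, 0, 85], [0, 0, 0.5, -196, -55, 0, 85]],
])

```text
t: 0.93
ee_pos: [0.4165, 0.2995, 0.2812]
orientation: [0.0, 0.564, 0.826, -0.0]
ft_force: [0.8, -0.1, 0.4]
grip_width: 0.992
grasp_force: 0.0
```

```bash
python3 go.py 0.473 -0.05 0.27 0.085
```

```text
t 0.9333 pos [0.4165 0.2995 0.2812] F [ 0.8 -0.1  0.4] j [-0.73  0.3   0.08  1.74 -0.02  1.1  -0.27] R [[-0.363, 0.932, 0.0], [0.932, 0.363, -0.001], [-0.001, -0.0, -1.0]]
[-0.     0.001  0.287] [-346.1  -74.3   11.4] 354.18550727272736
```

>>> servo_tool([
  [[0, 0, 0.06, -40, -9, 1, 85], [0, 0, 0.12, -80, -17, 3, 85], [0, 0, 0.18, -120, -26, 4, 85], [0, 0, 0.24, -160, -34, 5, 85], [0, 0, 0.287, -200, -43, 6, 85]],
])

```text
t: 1.35
ee_pos: [0.4491, 0.0985, 0.2751]
orientation: [-0.0, 0.675, 0.738, -0.0]
ft_force: [1.5, 0.2, -0.4]
grip_width: 1.0
grasp_force: 0.0
```

```bash
python3 go.py 0.473 -0.05 0.27 0.085
```

```text
t 1.35 pos [0.4491 0.0985 0.2751] F [ 1.5  0.2 -0.4] j [-0.45  0.23  0.22  1.87 -0.06  1.05 -0.11] R [[-0.088, 0.996, -0.0], [0.996, 0.088, 0.0], [0.0, -0.0, -1.0]]
[-0.    -0.     0.003] [-150.    10.8    5.1] 150.51128906015026
```

>>> servo_tool([
  [[0, 0, 0, -35, 3, 0, 85], [0, 0, 0, -70, 6, 0, 85], [0, 0, 0, -105, 8, 0, 85], [0, 0, 0.003, -135, 10, 0, 85], [0, 0, 0.003, -150, 11, 0, 85]],
])

```text
t: 1.77
ee_pos: [0.4736, -0.0523, 0.2753]
orientation: [0.001, 0.677, 0.736, -0.001]
ft_force: [0.2, 0.4, 0.2]
grip_width: 0.994
grasp_force: 0.0
```

Run:
```python
from h import *
from go import state
from rig import env
s,r=state();d=dict(env.grab_frame("wrist"));T=np.eye(4);T[:3,:3]=r.as_matrix();T[:3,3]=s["ee_pos"];d["T"]=T@d["mount"]
np.savez("w1.npz",**d);cv2.imwrite("pics/w1.png",d["frame"]);print(s["ee_pos"],d["mount"].round(3).tolist())
m,c,st=blob(red(d["frame"]),(0,0,512,384));e=ends(m);print(st,np.round(e,1).tolist(),np.round([plane(d,x,.145) for x in e],4).tolist())
```

```text
[ 0.4736329  -0.05230026  0.27526715] [[-0.0, -0.96, -0.281, 0.072], [1.0, 0.0, -0.001, -0.001], [0.001, -0.281, 0.96, -0.127], [0.0, 0.0, 0.0, 1.0]]
[ 243  146   24  100 2003] [[255.4, 194.4], [254.6, 145.4], [256.3, 245.6]] [[0.4726, -0.0629, 0.145], [0.4682, -0.0184, 0.145], [0.4777, -0.1144, 0.145]]
```

View pics/w1.png

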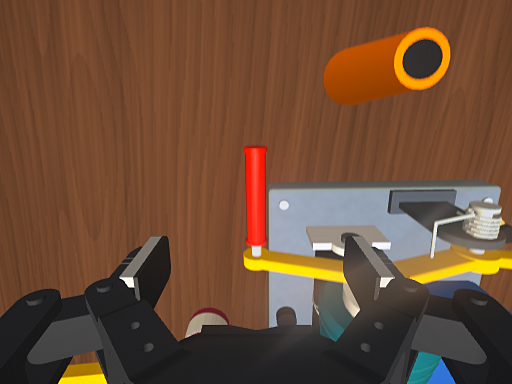

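The wrist view shows the handle vertical at column 255, rows 146–245, midway between the fingers. It is clear of the arm (row 250) and of the core (430,60). I can descend straight.

>>> servo_tool([
  [[0, 0, 0, 0, -2, 35, 85], [0, 0, 0, 0, -2, 70, 85], [0, 0, 0, 0, -2, 105, 85], [0, 0, 0, 0, -2, 125, 85], [0, 0, 0, 0, -2, 132, 85]],
])

```text
t: 2.23
ee_pos: [0.4698, -0.0473, 0.1402]
orientation: [-0.002, 0.675, 0.738, -0.002]
ft_force: [-0.5, -0.4, -0.7]
grip_width: 0.997
grasp_force: 0.0
```

>>> servo_tool([
  [[0, 0, 0, 0, 0, 0, 40], [0, 0, 0, 0, 0, 0, 40], [0, 0, 0, 0, 0, 0, 30], [0, 0, 0, 0, 0, 0, 30], [0, 0, 0, 0, 0, 0, 25]],
])

```text
t: 2.65
ee_pos: [0.4726, -0.0481, 0.1445]
orientation: [0.001, 0.675, 0.738, 0.001]
ft_force: [0.3, -0.2, -0.3]
grip_width: 0.307
grasp_force: 0.0
```

```bash
python3 go.py 0.4717 -0.0523 0.143 0.09
python3 - <<'E'
from rig import env
import cv2
d=env.grab_frame("scene")["frame"];cv2.imwrite("pics/s2.png",cv2.resize(d[60:300,130:450],(800,600)))
E
```

```text
t 2.65 pos [ 0.4726 -0.0481  0.1445] F [ 0.3 -0.2 -0.3] j [-0.14  0.41  0.26  2.03 -0.16  0.71  0.31] R [[-0.088, 0.996, 0.002], [0.996, 0.088, 0.0], [-0.0, 0.002, -1.0]]
[ 0.002  0.    -0.002] [-4.1 -1.3  1.5] 4.557299548692833
```

View pics/s2.png

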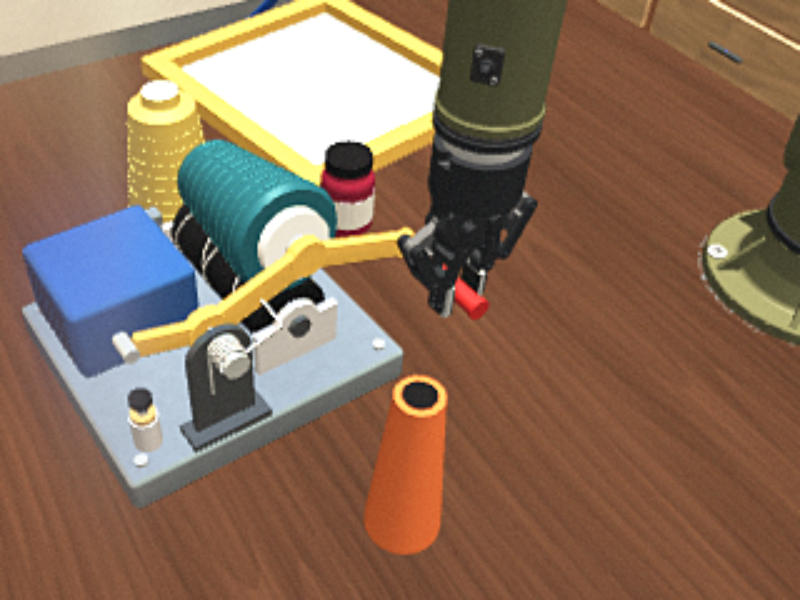

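The crop shows the fingers either side of the red handle at (465,295), clear of the core and arm. The stop screw is at (142,405). Next I close the fingers.

>>> servo_tool([
  [[0, 0, 0, 0, -1, 1, 18], [0, 0, 0, 0, -1, 1, 10], [0, 0, 0, 0, -1, 1, 0], [0, 0, 0, 0, -1, 1, 0], [0, 0, 0, 0, -1, 1, 0]],
])

```text
t: 3.12
ee_pos: [0.4719, -0.0481, 0.1429]
orientation: [0.001, 0.675, 0.738, 0.001]
ft_force: [1.7, 0.8, 5.9]
grip_width: 0.191
grasp_force: 58.4
```

>>> servo_tool([
  [[0, 0, 0, 0, 0, 0, 0], [0, 0, 0, 0, 0, 0, 0], [0, 0, 0, 0, 0, 0, 0]],
])

```text
t: 3.37
ee_pos: [0.4719, -0.0481, 0.1429]
orientation: [0.001, 0.675, 0.738, 0.001]
ft_force: [3.1, 1.7, 6.3]
grip_width: 0.187
grasp_force: 58.4
```

>>> servo_tool([
  [[0, 0, 0, 0, 0.1, -6.3, 0], [0, 0, 0, 0, 0.4, -12.6, 0], [0, 0, 0, 0, 0.9, -18.9, 0], [0, 0, 0, 0, 1.5, -25.1, 0], [0, 0, 0, 0, 2.4, -31.4, 0]],
])

```text
t: 3.78
ee_pos: [0.4739, -0.048, 0.1734]
orientation: [0.0, 0.675, 0.738, 0.0]
ft_force: [7.0, -0.0, -9.5]
grip_width: 0.184
grasp_force: 58.6
```

>>> servo_tool([
  [[0, 0, 0, 0, 0, 0, 0], [0, 0, 0, 0, 0, 0, 0]],
])

```text
t: 3.95
ee_pos: [0.4739, -0.0479, 0.1733]
orientation: [0.001, 0.675, 0.738, 0.0]
ft_force: [6.8, 0.1, -8.1]
grip_width: 0.189
grasp_force: 58.7
```

>>> servo_tool([
  [[0, 0, 0, 0, 2, -8.3, 0], [0, 0, 0, 0, 4, -16.5, 0], [0, 0, 0, 0, 6.2, -24.6, 0], [0, 0, 0, 0, 8.6, -32.7, 0], [0, 0, 0, 0, 11.4, -40.6, 0]],
])

```text
t: 4.37
ee_pos: [0.484, -0.0469, 0.2143]
orientation: [-0.001, 0.675, 0.737, -0.001]
ft_force: [3.7, -0.7, -10.4]
grip_width: 0.188
grasp_force: 58.9
```

>>> servo_tool([
  [[0, 0, 0, 0, 0, 0, 0], [0, 0, 0, 0, 0, 0, 0]],
])

```text
t: 4.53
ee_pos: [0.484, -0.047, 0.2142]
orientation: [-0.0, 0.675, 0.738, -0.0]
ft_force: [1.0, -0.4, -9.2]
grip_width: 0.187
grasp_force: 59.2
```

>>> servo_tool([
  [[0, 0, 0, 0, 0.8, -2, 0], [0, 0, 0, 0, 1.5, -4, 0], [0, 0, 0, 0, 2.2, -6, 0], [0, 0, 0, 0, 3, -7.8, 0], [0, 0, 0, 0, 3, -7.8, 0]],
])

```text
t: 4.95
ee_pos: [0.4871, -0.0467, 0.2221]
orientation: [-0.001, 0.675, 0.737, -0.0]
ft_force: [-1.6, 0.5, -7.4]
grip_width: 0.192
grasp_force: 59.2
```

>>> servo_tool([
  [[0, 0, 0, 0, 0.4, -1, 0], [0, 0, 0, 0, 0.8, -1.9, 0], [0, 0, 0, 0, 1.2, -2.9, 0], [0, 0, 0, 0, 1.2, -2.9, 0]],
])

```text
t: 5.28
ee_pos: [0.4882, -0.0466, 0.225]
orientation: [-0.001, 0.675, 0.737, -0.0]
ft_force: [-2.5, 0.5, -6.9]
grip_width: 0.185
grasp_force: 59.2
```

Run:
```python
from h import *
from rig import env
d=env.grab_frame("scene");np.savez("s3.npz",**d);f=d["frame"]
cv2.imwrite("pics/s3.png",cv2.resize(f[170:260,160:280],(800,600),interpolation=cv2.INTER_CUBIC))
yaw=.09;X=np.array([np.cos(yaw),np.sin(yaw),0]);Y=np.array([-np.sin(yaw),np.cos(yaw),0])
g=np.array([.4722,-.0625,.145]);P=g+.21*X-.063*Y;print("pivot",P)
Ti=np.linalg.inv(d["T"])
def px(p):c=Ti[:3,:3]@p+Ti[:3,3];u=d["intrinsics"]@c;return u[:2]/u[2]
for y in(0,.01,.02):
  print(y,"pivot",px(P+y*Y).round(1),[(th,px(P+y*Y+.075*np.cos(th)*X-(.075*np.sin(th)+.007)*np.array([0,0,1])).round(1).tolist()) for th in(0,.4,.5,.6,.7,.8)])
```

```text
pivot [ 0.68701242 -0.10637053  0.145     ]
0 pivot [213.9 191.5] [(0, [182.1, 207.8]), (0.4, [186.5, 215.9]), (0.5, [188.3, 217.3]), (0.6, [190.3, 218.5]), (0.7, [192.6, 219.4]), (0.8, [195.0, 220.1])]
0.01 pivot [216.2 194.3] [(0, [184.2, 210.9]), (0.4, [188.6, 218.9]), (0.5, [190.4, 220.4]), (0.6, [192.4, 221.5]), (0.7, [194.6, 222.4]), (0.8, [197.0, 223.1])]
0.02 pivot [218.5 197.2] [(0, [186.3, 214.0]), (0.4, [190.7, 222.0]), (0.5, [192.4, 223.4]), (0.6, [194.5, 224.6]), (0.7, [196.7, 225.5]), (0.8, [199.1, 226.1])]
```

View pics/s3.png

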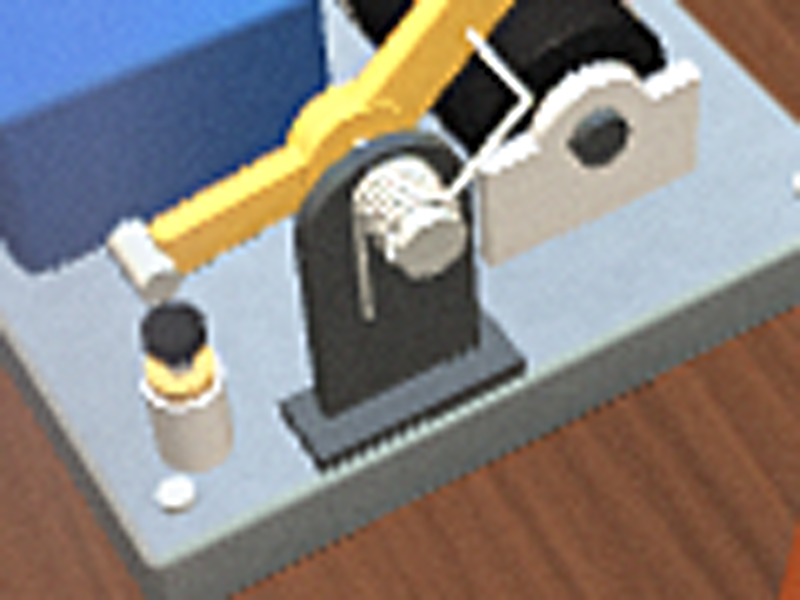

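In the crop the tail pin is at (145,260), which is pixel (182,209), still about 7 px above the stop face at (174,328), pixel (186,219). At roughly 2 px per 0.1 rad the stop is still well away, at about 0.7 or more. I go on to 0.55 and watch the force.

>>> servo_tool([
  [[0, 0, 0, 0, 2.5, -5.8, 0], [0, 0, 0, 0, 5.4, -11.5, 0], [0, 0, 0, 0, 5.4, -11.5, 0]],
])

```text
t: 5.58
ee_pos: [0.4941, -0.046, 0.2376]
orientation: [-0.0, 0.675, 0.738, -0.0]
ft_force: [-6.0, 0.2, -6.7]
grip_width: 0.189
grasp_force: 59.5
```

>>> servo_tool([
  [[0, 0, 0, 0, 2.9, -5.6, 0], [0, 0, 0, 0, 5.9, -11.1, 0], [0, 0, 0, 0, 5.9, -11.1, 0]],
])

```text
t: 5.83
ee_pos: [0.5002, -0.0454, 0.249]
orientation: [-0.0, 0.675, 0.738, 0.0]
ft_force: [-5.9, 1.4, -5.9]
grip_width: 0.189
grasp_force: 59.6
```

Run:
```python
from h import *
from rig import env
s=env.get_state();print(s["ee_pos"],np.round(s["ft_force"],1))
d=env.grab_frame("scene");f=d["frame"]
cv2.imwrite("pics/s4.png",cv2.resize(f[170:260,160:280],(800,600),interpolation=cv2.INTER_CUBIC))
```

```text
[ 0.50018774 -0.0454202   0.24899424] [-5.9  1.4 -5.9]
```

View pics/s4.png

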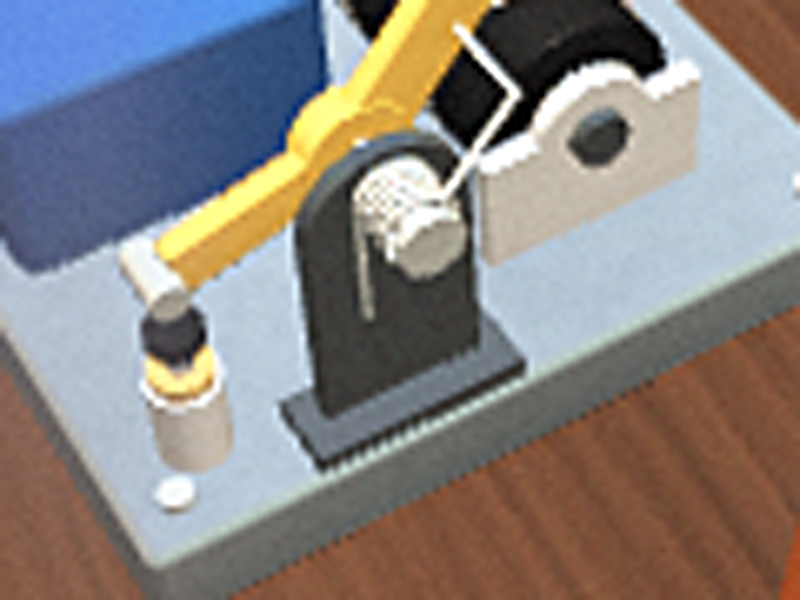

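The pin is now at (157,280), with its near end just above the face at (174,322). Contact is close, so I go in 3 mm steps from here.

>>> servo_tool([
  [[0, 0, 0, 0, 0.5, -0.9, 0], [0, 0, 0, 0, 1, -1.8, 0], [0, 0, 0, 0, 1.5, -2.6, 0], [0, 0, 0, 0, 1.5, -2.6, 0]],
])

```text
t: 6.22
ee_pos: [0.5013, -0.0453, 0.2509]
orientation: [-0.0, 0.675, 0.738, -0.0]
ft_force: [-6.6, 1.1, -5.9]
grip_width: 0.193
grasp_force: 59.6
```

>>> servo_tool([
  [[0, 0, 0, 0, 0.5, -0.9, 0], [0, 0, 0, 0, 1, -1.8, 0], [0, 0, 0, 0, 1.5, -2.6, 0], [0, 0, 0, 0, 1.5, -2.6, 0]],
])

```text
t: 6.55
ee_pos: [0.5028, -0.0452, 0.2535]
orientation: [-0.0, 0.675, 0.738, -0.0]
ft_force: [-5.1, 1.6, -6.1]
grip_width: 0.189
grasp_force: 59.6
```

>>> servo_tool([
  [[0, 0, 0, 0, 0.5, -0.8, 0], [0, 0, 0, 0, 1, -1.7, 0], [0, 0, 0, 0, 1.6, -2.5, 0], [0, 0, 0, 0, 1.6, -2.5, 0]],
])

```text
t: 6.88
ee_pos: [0.5044, -0.045, 0.256]
orientation: [-0.0, 0.675, 0.738, -0.0]
ft_force: [-6.6, 1.6, -6.4]
grip_width: 0.19
grasp_force: 59.6
```

>>> servo_tool([
  [[0, 0, 0, 0, 0.5, -0.8, 0], [0, 0, 0, 0, 1, -1.7, 0], [0, 0, 0, 0, 1.6, -2.5, 0], [0, 0, 0, 0, 1.6, -2.5, 0]],
])

```text
t: 7.22
ee_pos: [0.506, -0.0448, 0.2585]
orientation: [-0.0, 0.675, 0.738, -0.0]
ft_force: [-6.0, 0.2, -6.3]
grip_width: 0.187
grasp_force: 59.6
```

>>> servo_tool([
  [[0, 0, 0, 0, 0.5, -0.8, 0], [0, 0, 0, 0, 1.1, -1.6, 0], [0, 0, 0, 0, 1.7, -2.5, 0], [0, 0, 0, 0, 1.7, -2.5, 0]],
])

```text
t: 7.55
ee_pos: [0.5076, -0.0447, 0.261]
orientation: [-0.001, 0.675, 0.738, -0.0]
ft_force: [-6.2, -0.1, -6.0]
grip_width: 0.189
grasp_force: 59.6
```

>>> servo_tool([
  [[0, 0, 0, 0, 0.5, -0.8, 0], [0, 0, 0, 0, 1.1, -1.6, 0], [0, 0, 0, 0, 1.7, -2.5, 0], [0, 0, 0, 0, 1.7, -2.5, 0]],
])

```text
t: 7.88
ee_pos: [0.5093, -0.0446, 0.2635]
orientation: [-0.0, 0.675, 0.738, -0.0]
ft_force: [-5.7, 1.0, -5.3]
grip_width: 0.191
grasp_force: 59.6
```

>>> servo_tool([
  [[0, 0, 0, 0, 0.6, -0.8, 0], [0, 0, 0, 0, 1.2, -1.6, 0], [0, 0, 0, 0, 1.8, -2.4, 0], [0, 0, 0, 0, 1.8, -2.4, 0]],
])

```text
t: 8.22
ee_pos: [0.511, -0.0443, 0.2659]
orientation: [-0.001, 0.675, 0.738, -0.0]
ft_force: [-7.2, 2.2, -5.5]
grip_width: 0.189
grasp_force: 59.6
```

>>> servo_tool([
  [[0, 0, 0, 0, 0.6, -0.8, 0], [0, 0, 0, 0, 1.2, -1.6, 0], [0, 0, 0, 0, 1.8, -2.4, 0], [0, 0, 0, 0, 1.8, -2.4, 0]],
])

```text
t: 8.55
ee_pos: [0.5127, -0.0442, 0.2683]
orientation: [-0.001, 0.675, 0.738, -0.0]
ft_force: [-6.8, 0.1, -4.6]
grip_width: 0.187
grasp_force: 59.6
```

>>> servo_tool([
  [[0, 0, 0, 0, 0.6, -0.8, 0], [0, 0, 0, 0, 1.2, -1.6, 0], [0, 0, 0, 0, 1.8, -2.4, 0], [0, 0, 0, 0, 1.8, -2.4, 0]],
])

```text
t: 8.88
ee_pos: [0.5145, -0.044, 0.2707]
orientation: [-0.001, 0.675, 0.738, -0.0]
ft_force: [-7.1, 1.5, -5.3]
grip_width: 0.191
grasp_force: 59.6
```

>>> servo_tool([
  [[0, 0, 0, 0, 0.6, -0.8, 0], [0, 0, 0, 0, 1.2, -1.6, 0], [0, 0, 0, 0, 1.8, -2.4, 0], [0, 0, 0, 0, 1.8, -2.4, 0]],
])

```text
t: 9.22
ee_pos: [0.5164, -0.0439, 0.2731]
orientation: [-0.001, 0.675, 0.738, -0.0]
ft_force: [-6.0, 1.5, -5.2]
grip_width: 0.19
grasp_force: 59.6
```

>>> servo_tool([
  [[0, 0, 0, 0, 0.6, -0.8, 0], [0, 0, 0, 0, 1.2, -1.6, 0], [0, 0, 0, 0, 1.9, -2.4, 0], [0, 0, 0, 0, 1.9, -2.4, 0]],
])

```text
t: 9.55
ee_pos: [0.5183, -0.0437, 0.2755]
orientation: [-0.001, 0.675, 0.738, -0.0]
ft_force: [-6.4, 1.5, -6.0]
grip_width: 0.184
grasp_force: 59.6
```

>>> servo_tool([
  [[0, 0, 0, 0, 0.6, -0.8, 0], [0, 0, 0, 0, 1.3, -1.6, 0], [0, 0, 0, 0, 1.9, -2.3, 0], [0, 0, 0, 0, 1.9, -2.3, 0]],
])

```text
t: 9.88
ee_pos: [0.5201, -0.0435, 0.2778]
orientation: [-0.001, 0.675, 0.738, -0.0]
ft_force: [-6.4, 1.0, -5.7]
grip_width: 0.189
grasp_force: 59.6
```

>>> servo_tool([
  [[0, 0, 0, 0, 0.6, -0.8, 0], [0, 0, 0, 0, 1.3, -1.6, 0], [0, 0, 0, 0, 1.9, -2.3, 0], [0, 0, 0, 0, 1.9, -2.3, 0]],
])

```text
t: 10.22
ee_pos: [0.522, -0.0433, 0.2801]
orientation: [-0.001, 0.675, 0.738, -0.0]
ft_force: [-7.4, 1.0, -5.9]
grip_width: 0.188
grasp_force: 59.6
```

Run:
```python
from h import *
from rig import env
d=env.grab_frame("scene");f=d["frame"]
cv2.imwrite("pics/s5.png",cv2.resize(f[170:260,160:280],(800,600),interpolation=cv2.INTER_CUBIC))
```

```text
(no output)
```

View pics/s5.png

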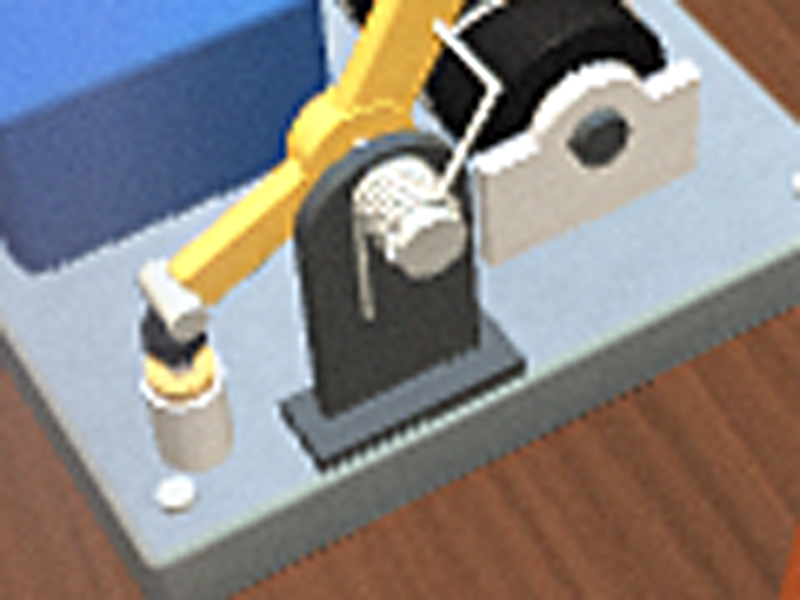

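The pin at (173,298) now covers the back of the stop face, so contact is imminent. I go on in 2 mm steps.

>>> servo_tool([
  [[0, 0, 0, 0, 0.6, -0.8, 0], [0, 0, 0, 0, 1.3, -1.5, 0], [0, 0, 0, 0, 1.3, -1.5, 0]],
])

```text
t: 10.52
ee_pos: [0.5233, -0.0432, 0.2816]
orientation: [-0.001, 0.675, 0.738, -0.0]
ft_force: [-5.6, 2.2, -5.1]
grip_width: 0.187
grasp_force: 59.6
```

>>> servo_tool([
  [[0, 0, 0, 0, 0.7, -0.8, 0], [0, 0, 0, 0, 1.4, -1.5, 0], [0, 0, 0, 0, 1.4, -1.5, 0]],
])

```text
t: 10.77
ee_pos: [0.5246, -0.0431, 0.2831]
orientation: [-0.001, 0.675, 0.738, -0.0]
ft_force: [-6.6, 1.6, -4.9]
grip_width: 0.188
grasp_force: 59.6
```

>>> servo_tool([
  [[0, 0, 0, 0, 0.7, -0.8, 0], [0, 0, 0, 0, 1.4, -1.5, 0], [0, 0, 0, 0, 1.4, -1.5, 0]],
])

```text
t: 11.02
ee_pos: [0.526, -0.0429, 0.2846]
orientation: [-0.001, 0.675, 0.738, -0.0]
ft_force: [-7.2, 1.2, -4.7]
grip_width: 0.188
grasp_force: 59.6
```

>>> servo_tool([
  [[0, 0, 0, 0, 0.7, -0.8, 0], [0, 0, 0, 0, 1.4, -1.5, 0], [0, 0, 0, 0, 2.1, -2.2, 0], [0, 0, 0, 0, 2.1, -2.2, 0]],
])

```text
t: 11.35
ee_pos: [0.5281, -0.0427, 0.2869]
orientation: [-0.001, 0.675, 0.738, -0.0]
ft_force: [-7.4, 2.1, -4.2]
grip_width: 0.186
grasp_force: 59.7
```

>>> servo_tool([
  [[0, 0, 0, 0, 0.7, -0.7, 0], [0, 0, 0, 0, 1.4, -1.5, 0], [0, 0, 0, 0, 2.1, -2.2, 0], [0, 0, 0, 0, 2.1, -2.2, 0]],
])

```text
t: 11.68
ee_pos: [0.5301, -0.0426, 0.289]
orientation: [-0.001, 0.675, 0.738, -0.0]
ft_force: [-7.0, 1.3, -4.1]
grip_width: 0.188
grasp_force: 59.7
```

>>> servo_tool([
  [[0, 0, 0, 0, 0.7, -0.7, 0], [0, 0, 0, 0, 1.4, -1.4, 0], [0, 0, 0, 0, 2.1, -2.1, 0], [0, 0, 0, 0, 2.1, -2.1, 0]],
])

```text
t: 12.02
ee_pos: [0.5308, -0.0425, 0.2898]
orientation: [-0.002, 0.675, 0.737, -0.002]
ft_force: [-9.7, 2.0, -10.3]
grip_width: 0.19
grasp_force: 59.1
```

Contact: the tool stalled after about 1 of 3 mm, and the tangential force rose from about 8 to 14 N. I hold to check that it is steady.

>>> servo_tool([
  [[0, 0, 0, 0, 0, 0, 0], [0, 0, 0, 0, 0, 0, 0], [0, 0, 0, 0, 0, 0, 0], [0, 0, 0, 0, 0, 0, 0], [0, 0, 0, 0, 0, 0, 0]],
])

```text
t: 12.43
ee_pos: [0.5307, -0.0425, 0.2898]
orientation: [-0.002, 0.675, 0.737, -0.002]
ft_force: [-9.7, 0.2, -10.6]
grip_width: 0.183
grasp_force: 59.1
```

>>> servo_tool([
  [[0, 0, 0, 0, 0.4, -0.4, 0], [0, 0, 0, 0, 0.7, -0.7, 0], [0, 0, 0, 0, 0.7, -0.7, 0], [0, 0, 0, 0, 0.7, -0.7, 0], [0, 0, 0, 0, 0.7, -0.7, 0]],
])

```text
t: 12.85
ee_pos: [0.5309, -0.0425, 0.29]
orientation: [-0.003, 0.675, 0.737, -0.002]
ft_force: [-9.4, 0.8, -12.3]
grip_width: 0.189
grasp_force: 58.9
```

>>> servo_tool([
  [[0, 0, 0, 0, 0, 0, 0], [0, 0, 0, 0, 0, 0, 0], [0, 0, 0, 0, 0, 0, 0], [0, 0, 0, 0, 0, 0, 0], [0, 0, 0, 0, 0, 0, 0]],
])

```text
t: 13.27
ee_pos: [0.5309, -0.0425, 0.29]
orientation: [-0.003, 0.675, 0.737, -0.002]
ft_force: [-10.0, 0.4, -12.4]
grip_width: 0.187
grasp_force: 58.9
```

It is steady at about 16 N tangential, roughly 7–8 N more than the spring and weight need. I hand the job in.

```bash
python3 -c "
from rig import env
print(env.job_done())"
```

```text
the job is handed in; nothing more can be done
None
```

I lifted the cradle by its red handle to its stop screw, felt at about 0.77 rad, and handed the job in at about 13 s still holding it there, with roughly 7–8 N of extra lift at the handle (estimated from the wrist force); no verdict came back.

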